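# Turn a terminal module in the clamp and hold a test probe on its pad

## Robot

A 6-joint arm with a two-finger parallel gripper is mounted at the origin on the work surface. World frame = base frame: x ahead of the robot, y to its left, z up, the work surface at z = 0. Lengths are in m, angles in rad, forces in N, time in s.
With the tool pointing down it reaches from about 0.425 to 0.95 m from the base axis. Payload 3.5 kg.
Tool frame: the origin (TCP) lies midway between the tips of the shut fingers; the grasp point (between the pads) lies 19 mm behind it; z points along the fingers, y is the direction in which the jaws open and shut (so a half turn about z gives the same grasp; the last joint's range is limited). The gripper opens to 85 mm and grips with 20 to 120 N. Pads are 22 mm wide; open, the fingers measure 114 mm over their backs; the gripper's body (76 mm by 85 mm) begins 54 mm behind the grasp point. The pads swing forward as they close: fully open they stand 13 mm farther back than shut.
Start: joints at [-1.337, 0.286, 1.577, -0, 1.279, -0.15], TCP at [0.253, -0.626, 0.231] pointing down, gripper open.
Joint ranges: [-2.77, 2.77], [-0.9, 2.22], [0.21, 2.48], [-1.53, 4.67], [0.24, 2.81], [-2.84, 2.84]. Speed limits (rad/s): [2.79, 2.79, 3.14, 3.14, 3.14, 3.14].

## Interface

Orientations are given as a unit quaternion [x, y, z, w].
In Python, from plant import * gives the robot as it stands.
- The arm moves only by the shell command python3 -m jog 'ROWS' [FORCE]. ROWS is a JSON object of lists of equal length, an entry for each row: "travel": the shift along the world's x, y, z in mm, a list of three; "dr": the turn, a rotation vector about the world's x, y, z in degrees, a list of three; "jaw": the closure in counts, from 0 (fully open) to 255 (shut). In form: {"travel": [[x, y, z], ...], "dr": [[wx, wy, wz], ...], "jaw": [jaw, ...]}. A call has 1 to 5 rows; each row shifts and turns the commanded pose from where the row before left it; what a row does not reach is not made up. A row lasts 1/12 s, in which the tool goes at most 41.7 mm and 7.16 degrees, less where a joint would pass 70% of its speed; a pose out of reach is approached as far as the arm can. A call is refused whole if a number of a shift passes 41.7 or a number of a turn 7.16, either way. A call with a gripper value outside its range is refused whole. The fingers move at their own pace and stop on an object; FORCE is the grip in N (left out, the last holds). Time passes only in rows, so rows that do not move let the fingers close. It gives the time, the measured TCP pose, the force and the opening at its end, in the units of the state.
- get_state(): the state, without advancing time (a new reading comes with each control period).
- read_camera(name): name is "side" or "top"; returns the picture (384x512x3 uint8, red, green, blue); there is no depth.
- camera_info(name): a dict with "K" (3x3 intrinsics, pixels), "R" (3x3) and "t" (3): a world point X has camera coordinates R X + t. Camera axes: x right, y down, z forward; pixel columns grow to the right and rows downward; lengths in m; the calibration is good to about 2 mm. A picture is of the moment at which its call begins. camera_info takes no time and is no camera call.
- sign_off(): hands the job in, once; it reports no verdict.
The state is a dict: "time": time; "qpos": joint angles; "dq": joint speeds; "joint_efforts": joint torques, N m; "eef_pos": TCP position; "tcp_rot": TCP orientation; "contact_force": force on the tool from outside, world axes, zero at the start; "wrist_torque": the same for the moment, N m; "opening": opening from 0.0 (shut) to 1.0 (fully open).
Only numpy, scipy, OpenCV 4.12 (cv2) and the standard library are available. Lean on these libraries where they do the work, as an engineer would, in place of code of your own. Each camera call takes 0.05 s, during which the arm holds its last target. There are 200 camera calls.

## Task

The terminal module sits the wrong way round in the slide-jaw clamp, with its marked brass test pad hidden under the clamp's lip: slide it out, turn it end for end so the pad is in the open at the slide-jaw side, set it back flat on the bed and slide the jaw in until the module is clamped fully home against the fixed jaw. Then take the orange spring-tipped probe from its stand and press its tip upright and lightly onto the brass pad, the spring pin about half-way in. Finish while still holding the probe there, and leave the enclosure, the screwdriver and the cutters alone.

Things in the scene. Friction and masses are not known exactly. Their poses are not given: they have to be found in the camera images.
- fixture: Slide-jaw clamp, fixed. Origin: centre of its underside; its y runs along the bed from fixed to slide jaw. Steel bed 76 (x) x 260 (y) mm, top 20 mm above the bench. Blue fixed jaw 64 mm wide, 86 mm high above the bench, clamping face at y = -100 mm; its lip juts 22 mm over the bed (to y = -78 mm), underside 58 mm above the bed: the module slides under it, but cannot be lifted there.
- jaw (a joint): Position of the blue slide jaw in m, growing as it opens (to fixture +y). Gap between the clamping faces = value + 80 mm; closed on the 100 mm module it reads 0.020. Starts at 0.085 to 0.102, end stop 0.110. Slides with about 3 N of friction and stays where left. Jaw 60 mm wide, 28 mm thick along y, block top 54 to 55 mm above the bench.
- jaw_post (a point): Point on the steel post on the slide jaw, to grasp or push it by: upright post 20 mm diameter, 44 mm tall (55 to 99 mm above the bench); this point is on its axis, 77 mm above the bench, 14 mm behind the jaw's clamping face. Axes as the fixture's.
- module_center (a point): Centre of the loose grey terminal module, a box 40 (its x) x 100 (its y) x 50 mm high, 0.25 to 0.5 kg, standing on the bed with green terminals on its long sides, z up. Its own y axis points to the end with the brass pad; at the start this end lies at the fixed jaw, under the lip.
- pad (a point): Centre of the marked test pad on the module's flat top face: brass disc 13 mm diameter in a yellow ring of 20 mm, flush with the top, 40 mm from the module's centre towards its +y end (10 mm from that end). Axes as the module's.
- stand: Fixed stand for the probe, origin at the centre of its underside: 80 x 80 mm foot, aluminium top plate 70 x 70 mm with its top 55 mm above the bench and a 17 mm hole in the middle.
- probe_grip (a point): Centre of the loose probe's handle. Orange round handle 22 mm diameter, 90 mm long, standing upright on the stand's plate, its nose (12 mm diameter, 28 mm long) and pin hanging in the hole; this point is 45 mm above the handle's lower end, at first 100 mm above the bench. z along the probe, away from the tip. 0.1 kg.
- probe_tip (a point): End of the probe's brass pin (5 mm diameter), on the probe's axis, 87 mm below the centre of the handle while the pin is out. The pin stands 14 mm out of the nose.
- probe_pin (a joint): How far the probe's spring pin is pushed in, in m: 0 out, 0.012 the stop. It takes about 1.2 N to start and 0.3 N more for each mm, so about 3 N half-way in.
- enclosure: Bystander: open grey junction box 110 x 170 x 55 mm with white glands on one side and a green board inside, origin at the centre of its underside.
- screwdriver: Bystander: screwdriver lying on the bench.
- cutters: Bystander: side cutters with green handles, 125 mm long, lying on the bench.
Things that resemble listed ones, but are neither listed nor needed, are in the scene too. Leave any green or purple look-alike of the part that bears probe_grip alone.

How it is judged:
On the way, in this order (a step that is already met when the one before it is completed fails the run):
1. the module is turned end for end and clamped home: pad at the slide-jaw side, flat on the bed, jaw closed on it (y of pad in the frame of fixture between -0.018 and -0.002 m and height (world z) of pad below 0.074 m and value of joint jaw below 0.025 m), for 0.2 s.
2. the probe is lifted out of its stand (z of probe_tip in the frame of stand above 0.058 m and contact force between the fingers and probe above 1 N), for 0.1 s.
At the end, for the whole second after the job is handed in: Module flat, turned and clamped: jaw joint under 0.025, pad 82 to 98 mm from the fixed face, within 15 mm of mid-line. Gripper holds the probe upright within 7 deg, tip within 7.5 mm of the pad centre, pin 2 to 10.5 mm in, pressing 1 to 8 N; arm not touching the module (all of step 1 and x of pad in the frame of fixture between -0.015 and 0.015 m and height (world z) of pad above 0.066 m and angle between pad's own z axis and vertical below 0.06 rad and horizontal distance between probe_tip and pad below 0.0075 m and angle between probe_grip's own z axis and vertical below 0.12 rad and value of joint probe_pin between 0.002 and 0.0105 m and contact force between probe and module between 1 and 8 N and contact force between the fingers and probe above 1 N and contact force between the arm and module below 0.5 N); the arm keeps its last pose, push and grip.
It fails at once if the probe is jabbed at the module (over 18 N) (contact force between probe and module above 18 N).
It fails at once if a bystander (enclosure, screwdriver or cutters) is moved by more than 30 mm (distance of any of enclosure, screwdriver, cutters from where it was at the start of the episode above 0.03 m).
It also fails if it takes over 61 s, if anything falls off the work surface, if the arm or the gripper's body presses on something with over 40 N, if the wrist force passes 120 N, or if a joint passes its speed limit or range.

## Working session

There is one attempt and no reset: what is moved stays moved. The work goes in short steps, Python scripts to look and compute and a shell command to move; the robot and the scene stay as the last step left them, time stands still between calls to the robot, and variables do not carry over. Pictures are saved under pics/ and viewed, about 8 in all and at most 12, crops included, and the job is handed in when it is done.

```bash
ls; mkdir -p pics
python3 - <<'E'
from plant import *
import cv2,numpy as np
print(get_state())
for n in ("top","side"):
    im=read_camera(n); cv2.imwrite(f"pics/{n}0.png",im[:,:,::-1]); 
    c=camera_info(n); print(n,c["K"],c["R"],c["t"])
E
```

```text
pics
{'time': 0.0, 'qpos': array([-1.33701315e+00,  2.87212115e-01,  1.57816630e+00,  3.02824164e-05,
        1.27858454e+00, -1.50022220e-01]), 'dq': array([ 2.82098747e-03,  1.91413718e-04, -5.63917587e-04,  5.66955112e-05,
        7.93807475e-05, -1.39947374e-04]), 'joint_efforts': array([ 9.83092141e-04, -4.05975330e+01, -2.92627591e+01, -6.82951236e-05,
        5.71083860e-03, -1.37442633e-06]), 'eef_pos': array([ 0.25262342, -0.6252457 ,  0.22992199]), 'tcp_rot': array([ 9.81643262e-01,  1.90722578e-01, -3.51385879e-05, -1.18471563e-03]), 'contact_force': array([-0.00170003,  0.02429773,  0.52580786]), 'wrist_torque': array([-0.00116928,  0.03690421, -0.04308194]), 'opening': 0.9987691691647869}
top [[432.50603797   0.         257.14087169]
 [  0.         432.50603797 193.4889883 ]
 [  0.           0.           1.        ]] [[ 0.02594029 -0.99965939 -0.0028643 ]
 [-0.99018373 -0.02530053 -0.13746293]
 [ 0.13734364  0.00640201 -0.99050277]] [0.00223915 0.60674095 1.36014207]
side [[492.68131566   0.         261.63294142]
 [  0.         492.68131566 184.29382129]
 [  0.           0.           1.        ]] [[-0.68927241 -0.72448671 -0.00474929]
 [-0.50342593  0.48365008 -0.71599227]
 [ 0.52102388 -0.4911228  -0.69809205]] [0.42822865 0.35430778 1.07072463]
```

View pics/top0.png

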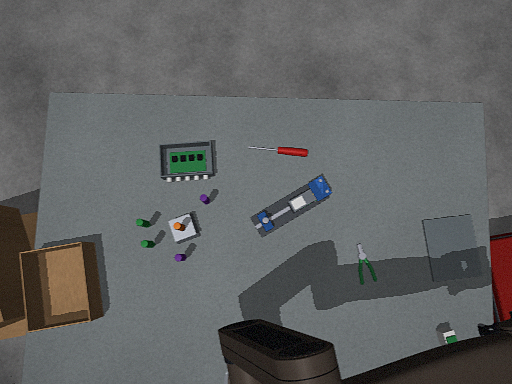

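View pics/side0.png

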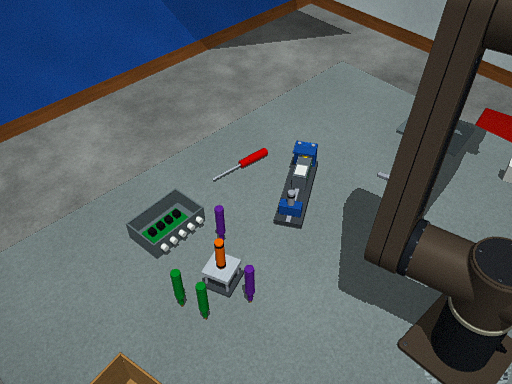

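The top view shows the fixed jaw at (320,187), the module's white top at (298,202), the slide jaw and post at (264,218), and the probe on its stand at (180,226). Candidates for the probe: orange (180,226), green (142,222) and (147,243), purple (204,198) and (180,257). I choose the orange one, standing on the stand's plate. Next is a close crop plus measurements.

```bash
cat > h.py <<'E'
from plant import *
import cv2,numpy as np
def ray(n,uv,z):
    c=camera_info(n);K,R,t=map(np.array,(c["K"],c["R"],c["t"]))
    d=R.T@np.linalg.inv(K)@np.array([uv[0],uv[1],1.]);o=-R.T@t
    return (o+d*(z-o[2])/d[2])
def proj(n,X):
    c=camera_info(n);p=c["K"]@(np.array(c["R"])@X+c["t"]);return p[:2]/p[2]
def blobs(im,lo,hi,box,amin=8):
    h=cv2.cvtColor(im,cv2.COLOR_RGB2HSV);m=cv2.inRange(h,lo,hi)
    k=np.zeros_like(m);x0,y0,x1,y1=box;k[y0:y1,x0:x1]=m[y0:y1,x0:x1]
    cs,_=cv2.findContours(k,cv2.RETR_EXTERNAL,cv2.CHAIN_APPROX_NONE)
    return [c for c in sorted(cs,key=cv2.contourArea,reverse=True) if cv2.contourArea(c)>=amin]
def cen(c): M=cv2.moments(c);return np.array([M['m10'],M['m01']])/M['m00']
def crop(im,box,s,name):
    x0,y0,x1,y1=box;cv2.imwrite(name,cv2.resize(im[y0:y1,x0:x1,::-1],None,fx=s,fy=s,interpolation=cv2.INTER_CUBIC))
E
python3 - <<'E'
from h import *
t=cv2.imread("pics/top0.png")[:,:,::-1].copy();s=cv2.imread("pics/side0.png")[:,:,::-1].copy()
a=cv2.resize(t[165:255,150:340],None,fx=4.2,fy=4.2,interpolation=3)
b=cv2.resize(s[135:235,260:340],None,fx=2.2,fy=2.2,interpolation=3);c=cv2.resize(s[225:305,190:260],None,fx=2.2,fy=2.2,interpolation=3)
o=np.zeros((600,800,3),np.uint8);o[:a.shape[0],:a.shape[1]]=a[:,:800];o[378:598,:b.shape[1]]=b;o[378:378+c.shape[0],300:300+c.shape[1]]=c
cv2.imwrite("pics/c1.png",o[:,:,::-1])
for nm,im,n,box in(("t",t,"top",(150,165,340,255)),("s",s,"side",(180,135,340,310))):
  for col,lo,hi,zs in(("blue",(100,120,50),(125,255,255),(.055,.086)),("white",(0,0,150),(180,40,255),(.055,.070)),("orange",(5,150,100),(18,255,255),(.145,.1))):
    for c in blobs(im,lo,hi,box):
      r=cv2.minAreaRect(c)
      print(nm,col,cv2.contourArea(c),cen(c).round(1),np.round(r[1],1),round(r[2],1),[ray(n,cen(c),z).round(4)[:2] for z in zs])
      if col=="white":print("  corners",[ray(n,p,zs[1]).round(4)[:2] for p in cv2.boxPoints(r)])
E
```

```text
t blue 311.5 [319.4 188.1] [20.6 16.6] 59.0 [array([ 0.6273, -0.1819]), array([ 0.6225, -0.1776])]
t blue 101.0 [264.8 221.4] [19.   8.9] 59.0 [array([ 0.5157, -0.0088]), array([ 0.5134, -0.0084])]
t white 280.0 [181.6 228.9] [21.8 22.5] 70.0 [array([0.4851, 0.2548]), array([0.4843, 0.2521])]
  corners [array([0.5088, 0.2985]), array([0.5347, 0.2331]), array([0.4709, 0.2067]), array([0.4453, 0.2717])]
t white 106.0 [297.9 202.3] [ 9.9 13.2] 59.0 [array([ 0.5795, -0.1135]), array([ 0.5776, -0.1122])]
  corners [array([ 0.5797, -0.0867]), array([ 0.6024, -0.1222]), array([ 0.5755, -0.1388]), array([ 0.553 , -0.1032])]
t white 45.0 [280.3 212.5] [ 3.5 20.7] 59.7 [array([ 0.5453, -0.0578]), array([ 0.5438, -0.0571])]
  corners [array([ 0.5316, -0.0258]), array([ 0.5661, -0.0817]), array([ 0.5568, -0.0873]), array([ 0.5223, -0.0315])]
t white 14.5 [265.1 219.9] [4. 4.] 90.0 [array([ 0.5203, -0.0096]), array([ 0.5191, -0.0094])]
  corners [array([ 0.5251, -0.0028]), array([ 0.5254, -0.0154]), array([ 0.5128, -0.0157]), array([ 0.5125, -0.0031])]
t white 12.0 [258.7 225.4] [3.1 6.1] 56.3 [a
[... 2612 characters left out ...]
ners [array([0.6401, 0.2166]), array([0.6433, 0.2027]), array([0.6234, 0.2041]), array([0.6202, 0.2178])]
s white 16.5 [181.7 232. ] [6.4 4.9] 45.0 [array([0.6381, 0.2605]), array([0.6267, 0.2669])]
  corners [array([0.633 , 0.2736]), array([0.6361, 0.2605]), array([0.6167, 0.2613]), array([0.6137, 0.2743])]
s white 16.0 [288.1 218.5] [5. 4.] 90.0 [array([0.4848, 0.0356]), array([0.4758, 0.0455])]
  corners [array([0.4855, 0.0432]), array([0.4784, 0.0358]), array([0.4666, 0.048 ]), array([0.4736, 0.0553])]
s orange 125.5 [220.  256.6] [18.6  8.9] 83.7 [array([0.4559, 0.2811]), array([0.4842, 0.261 ])]
s orange 55.0 [218.4 242.1] [8. 9.] 90.0 [array([0.4892, 0.2577]), array([0.5193, 0.2364])]
```

View pics/c1.png

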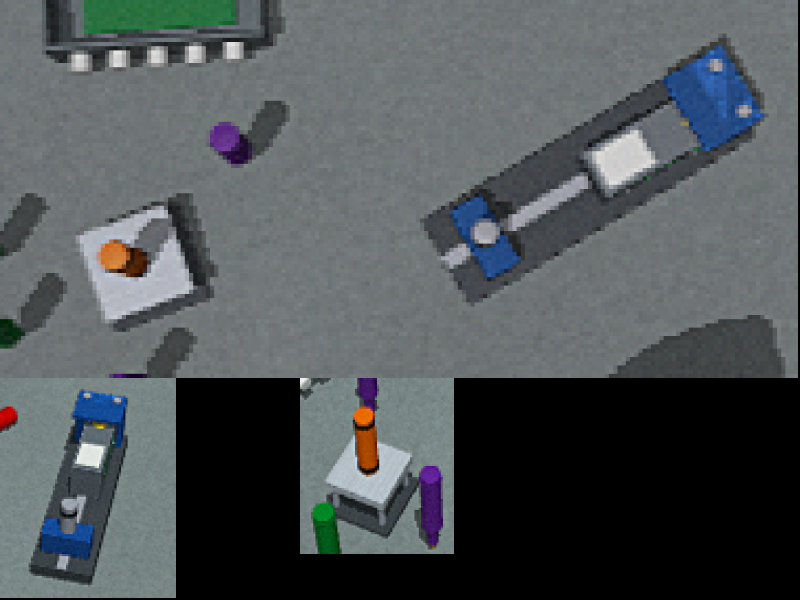

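Run:
```python
from h import *
t=cv2.imread("pics/top0.png")[:,:,::-1].copy();s=cv2.imread("pics/side0.png")[:,:,::-1].copy()
for n,im,box in(("top",t,(245,168,340,243)),("side",s,(265,135,325,235))):
  h=cv2.cvtColor(im,cv2.COLOR_RGB2HSV);x0,y0,x1,y1=box
  bg=np.median(im[y0:y1,x0:x1][:8].reshape(-1,3),axis=0)
  d=np.abs(im.astype(int)-bg).max(2); m=np.zeros(d.shape,np.uint8); m[y0:y1,x0:x1]=(d[y0:y1,x0:x1]>28)*255
  m=cv2.morphologyEx(m,cv2.MORPH_CLOSE,np.ones((3,3)))
  c=max(cv2.findContours(m,0,1)[0],key=cv2.contourArea)
  r=cv2.minAreaRect(c);P=[ray(n,p,.02)[:2] for p in cv2.boxPoints(r)]
  print(n,bg,r,np.round(P,4),[np.linalg.norm(P[i]-P[i-1]).round(4) for i in range(4)])
  # post top (grey disc), label
p=ray("top",(265.2,219.9),.099);print("post",p)
# jaw top blue in top view
f=[c for c in blobs(t,(100,120,50),(125,255,255),(245,168,340,243))]
print("fixed corners z.086",np.round([ray("top",q,.086)[:2] for q in cv2.boxPoints(cv2.minAreaRect(f[0]))],4))
print("slide corners z.0545",np.round([ray("top",q,.0545)[:2] for q in cv2.boxPoints(cv2.minAreaRect(f[1]))],4))
# stand plate from both
w=blobs(t,(0,0,150),(180,40,255),(150,200,215,255))[0];q=cv2.minAreaRect(w);print("stand",q,ray("top",cen(cv2.convexHull(w)),.055))
w=blobs(s,(0,0,150),(180,40,255),(180,240,260,305))[0];print(ray("side",cen(cv2.convexHull(w)),.055), ray("top",(176.8,225.4),.145),ray("top",(114/4.2+150-.4,254/4.2+165-.4),.145))
```

```text
top [112.  118.  119.5] ((291.8992919921875, 205.6917266845703), (24.697481155395508, 86.23692321777344), 58.671302795410156) [[ 5.294e-01  4.370e-02]
 [ 6.845e-01 -1.961e-01]
 [ 6.150e-01 -2.387e-01]
 [ 4.619e-01  1.000e-04]] [np.float64(0.0804), np.float64(0.2855), np.float64(0.0815), np.float64(0.2836)]
side [120. 134. 134.] ((297.46075439453125, 184.00833129882812), (29.792787551879883, 88.69718170166016), 14.534454345703125) [[ 0.5239  0.055 ]
 [ 0.7324 -0.2481]
 [ 0.6446 -0.286 ]
 [ 0.4534  0.0189]] [np.float64(0.0792), np.float64(0.3679), np.float64(0.0956), np.float64(0.3598)]
post [ 0.51704544 -0.00947452  0.099     ]
fixed corners z.086 [[ 0.6357 -0.1384]
 [ 0.6642 -0.1831]
 [ 0.6088 -0.2166]
 [ 0.5806 -0.1721]]
slide corners z.0545 [[ 0.5349  0.0193]
 [ 0.5502 -0.0047]
 [ 0.499  -0.0371]
 [ 0.4838 -0.0131]]
stand ((181.54379272460938, 227.1204376220703), (21.786121368408203, 22.469606399536133), 70.01689147949219) [0.49034492 0.25503398 0.055     ]
[0.49044504 0.25694985 0.055     ] [0.49036517 0.25341869 0.145     ] [0.49132173 0.2536381  0.145     ]
```

Fixture origin is about (0.5664, -0.0894) with yaw 32.5°, so +y = (-.537, .843) and +x = (.843, .537). The lip edge, the bed end and the post agree on this within about 2 mm. The slide jaw reads about 0.100, and the stand is at (0.4904, 0.256). The crop confirms that the orange probe is the one on the stand. I'll move above the module.

```bash
A='{"travel":[[21,31,0],[21,31,0],[21,31,0],[21,31,0],[21,31,0]],"dr":[[0,0,6.7],[0,0,6.7],[0,0,6.7],[0,0,6.7],[0,0,6.7]],"jaw":[0,0,0,0,0]}'; echo skip >/dev/null
python3 -m jog '{"travel":[[21,31,0],[21,31,0],[21,31,0],[21,31,0],[21,31,0]],"dr":[[0,0,6.7],[0,0,6.7],[0,0,6.7],[0,0,6.7],[0,0,6.7]],"jaw":[0,0,0,0,0]}' 40
python3 -m jog '{"travel":[[21,31,0],[21,31,0],[21,31,0],[21,31,0],[21,31,0]],"dr":[[0,0,6.7],[0,0,6.7],[0,0,6.7],[0,0,6.7],[0,0,6.7]],"jaw":[0,0,0,0,0]}'
python3 -m jog '{"travel":[[21,31,0],[21,31,0],[21,31,0],[21,31,0],[21,31,0]],"dr":[[0,0,6.7],[0,0,6.7],[0,0,6.7],[0,0,6.7],[0,0,6.7]],"jaw":[0,0,0,0,0]}'
python3 -m jog '{"travel":[[20,20,0],[0,0,0]],"dr":[[0,0,0],[0,0,0]],"jaw":[0,0]}'
```

```text
time: 0.52
eef_pos: [0.3582, -0.4691, 0.2306]
tcp_rot: [0.884, 0.468, 0.0, -0.001]
contact_force: [0.5, -0.4, -0.0]
opening: 1.0
time: 0.93
eef_pos: [0.4632, -0.3139, 0.2308]
tcp_rot: [0.711, 0.703, 0.0, -0.0]
contact_force: [-0.1, -1.2, -0.1]
opening: 0.995
time: 1.35
eef_pos: [0.5682, -0.159, 0.2309]
tcp_rot: [0.478, 0.878, -0.0, -0.0]
contact_force: [0.6, -1.0, 0.5]
opening: 0.998
time: 1.52
eef_pos: [0.5899, -0.1367, 0.2308]
tcp_rot: [0.479, 0.878, 0.001, -0.0]
contact_force: [-1.3, 0.1, 0.2]
opening: 1.003
```

```bash
python3 -m jog '{"travel":[[1,5,-38],[0,0,-38],[0,0,-38],[0,0,-30],[0,0,-20]],"dr":[[0,0,0],[0,0,0],[0,0,0],[0,0,0],[0,0,0]],"jaw":[0,0,0,0,0]}'
python3 -m jog '{"travel":[[0,0,-17],[0,0,-17],[0,0,0]],"dr":[[0,0,0],[0,0,0],[0,0,0]],"jaw":[0,0,0]}'
python3 - <<'E'
from h import *
s=read_camera("side");t=read_camera("top")
a=cv2.resize(s[110:240,240:400],(560,455),interpolation=3);cv2.imwrite("pics/g1.png",a[:,:,::-1])
E
```

```text
time: 1.93
eef_pos: [0.5858, -0.1352, 0.0627]
tcp_rot: [0.481, 0.877, -0.001, -0.003]
contact_force: [-1.5, -0.0, -0.6]
opening: 0.999
time: 2.18
eef_pos: [0.5851, -0.1351, 0.0287]
tcp_rot: [0.481, 0.876, -0.001, -0.004]
contact_force: [-1.0, 0.8, 0.1]
opening: 1.001
```

View pics/g1.png

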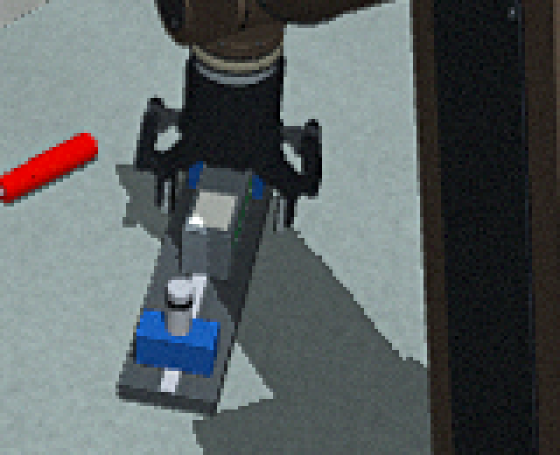

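The fingers straddle the module under the gripper, with the pads beside it and about 7 mm off toward fixture -x. I'll correct that and close.

```bash
python3 -m jog '{"travel":[[5,3.5,0],[0,0,0],[0,0,0]],"dr":[[0,0,0],[0,0,0],[0,0,0]],"jaw":[0,0,0]}'
python3 -m jog '{"travel":[[0,0,0],[0,0,0],[0,0,0],[0,0,0],[0,0,0]],"dr":[[0,0,0],[0,0,0],[0,0,0],[0,0,0],[0,0,0]],"jaw":[200,200,200,200,200]}' 60
python3 -m jog '{"travel":[[0,0,0],[0,0,0],[0,0,0],[0,0,0],[0,0,0]],"dr":[[0,0,0],[0,0,0],[0,0,0],[0,0,0],[0,0,0]],"jaw":[200,200,200,200,200]}' 60
```

```text
time: 2.53
eef_pos: [0.5951, -0.1326, 0.035]
tcp_rot: [0.481, 0.877, 0.0, 0.002]
contact_force: [0.4, -0.4, 0.4]
opening: 1.001
time: 2.95
eef_pos: [0.594, -0.1326, 0.0337]
tcp_rot: [0.481, 0.877, -0.0, 0.0]
contact_force: [0.1, -0.5, 3.2]
opening: 0.461
time: 3.37
eef_pos: [0.5941, -0.1326, 0.0338]
tcp_rot: [0.481, 0.877, -0.0, 0.0]
contact_force: [-1.3, -0.7, 4.3]
opening: 0.461
```

```bash
python3 -m jog '{"travel":[[0,0,2],[-8,12.7,0],[-8,12.7,0],[-8,12.7,0],[0,0,0]],"dr":[[0,0,0],[0,0,0],[0,0,0],[0,0,0],[0,0,0]],"jaw":[200,200,200,200,200]}'
python3 -m jog '{"travel":[[0,0,10],[0,0,15],[0,0,0],[0,0,0]],"dr":[[0,0,0],[0,0,0],[0,0,0],[0,0,0]],"jaw":[200,200,200,200]}'
python3 - <<'E'
from h import *
s=read_camera("side")
a=cv2.resize(s[110:240,240:400],(560,455),interpolation=3);cv2.imwrite("pics/g2.png",a[:,:,::-1])
E
```

```text
time: 3.78
eef_pos: [0.5678, -0.0922, 0.0341]
tcp_rot: [0.48, 0.877, -0.0, -0.002]
contact_force: [0.6, -0.3, -3.5]
opening: 0.461
time: 4.12
eef_pos: [0.5709, -0.0951, 0.0614]
tcp_rot: [0.481, 0.877, 0.0, 0.001]
contact_force: [0.6, 0.0, -2.3]
opening: 0.458
```

View pics/g2.png

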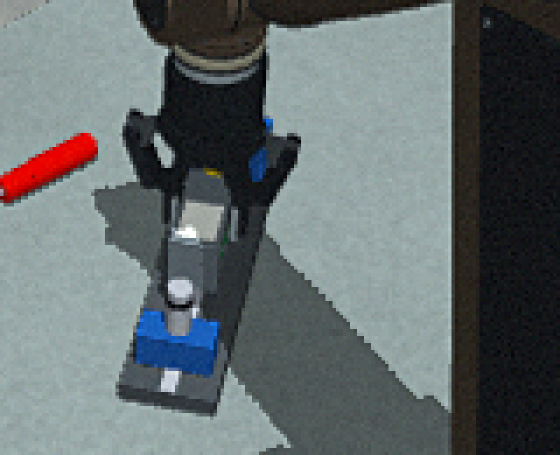

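The module is held level and clear of the lip. Now I'll turn it end for end.

```bash
python3 -m jog '{"travel":[[0,0,0],[0,0,0],[0,0,0],[0,0,0],[0,0,0]],"dr":[[0,0,-4],[0,0,-7],[0,0,-7],[0,0,-7],[0,0,-7]],"jaw":[200,200,200,200,200]}'
python3 -m jog '{"travel":[[0,0,0],[0,0,0],[0,0,0],[0,0,0],[0,0,0]],"dr":[[0,0,-7],[0,0,-7],[0,0,-7],[0,0,-7],[0,0,-7]],"jaw":[200,200,200,200,200]}'
python3 -m jog '{"travel":[[0,0,0],[0,0,0],[0,0,0],[0,0,0],[0,0,0]],"dr":[[0,0,-7],[0,0,-7],[0,0,-7],[0,0,-7],[0,0,-7]],"jaw":[200,200,200,200,200]}'
python3 -m jog '{"travel":[[0,0,0],[0,0,0],[0,0,0],[0,0,0],[0,0,0]],"dr":[[0,0,-7],[0,0,-7],[0,0,-7],[0,0,-7],[0,0,-7]],"jaw":[200,200,200,200,200]}'
python3 -m jog '{"travel":[[0,0,0],[0,0,0],[0,0,0],[0,0,0],[0,0,0]],"dr":[[0,0,-7],[0,0,-7],[0,0,-7],[0,0,-7],[0,0,-7]],"jaw":[200,200,200,200,200]}'
python3 -m jog '{"travel":[[0,0,0],[0,0,0],[0,0,0]],"dr":[[0,0,-5],[0,0,-3],[0,0,0]],"jaw":[200,200,200]}'
python3 -c "
from plant import *;print(get_state()['qpos'])"
```

```text
time: 4.58
eef_pos: [0.569, -0.0943, 0.059]
tcp_rot: [0.706, 0.708, -0.0, -0.001]
contact_force: [-0.4, 0.2, -3.0]
opening: 0.456
time: 5.0
eef_pos: [0.5691, -0.0943, 0.059]
tcp_rot: [0.887, 0.463, -0.001, -0.001]
contact_force: [0.3, 0.2, -2.4]
opening: 0.46
time: 5.42
eef_pos: [0.569, -0.0943, 0.059]
tcp_rot: [0.985, 0.175, -0.001, -0.001]
contact_force: [-0.5, -0.5, -2.7]
opening: 0.463
time: 5.83
eef_pos: [0.569, -0.0943, 0.059]
tcp_rot: [0.992, -0.13, -0.001, -0.0]
contact_force: [0.3, 0.4, -2.5]
opening: 0.46
time: 6.25
eef_pos: [0.569, -0.0943, 0.059]
tcp_rot: [0.907, -0.422, -0.001, 0.0]
contact_force: [-0.8, -0.6, -3.3]
opening: 0.466
time: 6.5
eef_pos: [0.5691, -0.0943, 0.0591]
tcp_rot: [0.876, -0.482, -0.001, 0.0]
contact_force: [0.5, 0.2, -3.0]
opening: 0.458
[-3.40058567e-01  2.77235104e-01  1.93261473e+00  1.35085767e-04
  9.33954508e-01  2.23571775e+00]
```

```bash
python3 -m jog '{"travel":[[0,0,-10],[0,0,-9],[0,0,-4],[0,0,0],[0,0,0]],"dr":[[0,0,0],[0,0,0],[0,0,0],[0,0,0],[0,0,0]],"jaw":[200,200,200,200,200]}'
python3 -m jog '{"travel":[[5.4,-8.4,0],[5.4,-8.4,0],[5.4,-8.4,0],[5.4,-8.4,0],[0,0,0]],"dr":[[0,0,0],[0,0,0],[0,0,0],[0,0,0],[0,0,0]],"jaw":[200,200,200,200,200]}'
python3 -m jog '{"travel":[[0,0,0],[0,0,-1],[0,0,0]],"dr":[[0,0,0],[0,0,0],[0,0,0]],"jaw":[200,200,200]}'
```

```text
time: 6.92
eef_pos: [0.5691, -0.0941, 0.0362]
tcp_rot: [0.877, -0.481, -0.001, 0.0]
contact_force: [0.1, 0.3, -1.7]
opening: 0.457
time: 7.33
eef_pos: [0.5923, -0.1288, 0.0378]
tcp_rot: [0.876, -0.482, -0.001, -0.001]
contact_force: [-1.3, 1.3, -2.2]
opening: 0.461
time: 7.58
eef_pos: [0.5914, -0.1282, 0.0362]
tcp_rot: [0.877, -0.481, 0.0, 0.0]
contact_force: [-0.5, 0.6, -3.2]
opening: 0.462
```

```bash
python3 -m jog '{"travel":[[0,0,-1],[0,0,-1],[0,0,0],[0,0,0]],"dr":[[0,0,0],[0,0,0],[0,0,0],[0,0,0]],"jaw":[200,200,200,200]}'
python3 -m jog '{"travel":[[0,0,-0.7],[0,0,0],[0,0,0]],"dr":[[0,0,0],[0,0,0],[0,0,0]],"jaw":[200,200,200]}'
```

```text
time: 7.92
eef_pos: [0.5912, -0.1278, 0.0342]
tcp_rot: [0.877, -0.481, -0.0, 0.0]
contact_force: [-0.0, 0.5, -2.5]
opening: 0.457
time: 8.17
eef_pos: [0.5915, -0.1279, 0.0338]
tcp_rot: [0.877, -0.481, 0.0, -0.0]
contact_force: [-0.2, -0.1, -2.7]
opening: 0.463
```

```bash
python3 -m jog '{"travel":[[0,0,-1],[0,0,0],[0,0,0]],"dr":[[0,0,0],[0,0,0],[0,0,0]],"jaw":[200,200,200]}'
python3 -m jog '{"travel":[[0,0,-1],[0,0,0],[0,0,0]],"dr":[[0,0,0],[0,0,0],[0,0,0]],"jaw":[200,200,200]}'
```

```text
time: 8.42
eef_pos: [0.5915, -0.1279, 0.0337]
tcp_rot: [0.877, -0.481, -0.0, 0.0]
contact_force: [-3.8, 0.6, 6.0]
opening: 0.462
time: 8.67
eef_pos: [0.5916, -0.1279, 0.0337]
tcp_rot: [0.877, -0.481, -0.0, 0.0]
contact_force: [-6.3, 2.2, 9.7]
opening: 0.458
```

```bash
python3 -m jog '{"travel":[[0,0,0.8],[0,0,0],[0,0,0],[0,0,0],[0,0,0]],"dr":[[0,0,0],[0,0,0],[0,0,0],[0,0,0],[0,0,0]],"jaw":[0,0,0,0,0]}'
python3 -m jog '{"travel":[[0,0,20],[0,0,35],[0,0,35],[0,0,35],[0,0,0]],"dr":[[0,0,0],[0,0,0],[0,0,0],[0,0,0],[0,0,0]],"jaw":[0,0,0,0,0]}'
python3 -m jog '{"travel":[[-19,29.5,0],[-19,29.5,0],[-19,29.5,0],[-19,29.5,0],[0,0,0]],"dr":[[0,0,0],[0,0,0],[0,0,0],[0,0,0],[0,0,0]],"jaw":[0,0,0,0,0]}'
python3 - <<'E'
from h import *
s=read_camera("side");t=read_camera("top")
a=cv2.resize(s[110:240,240:400],(560,455),interpolation=3);b=cv2.resize(t[165:250,240:340],(240,204),interpolation=3)
o=np.zeros((455,800,3),np.uint8);o[:,:560]=a;o[:204,560:]=b
cv2.imwrite("pics/g3.png",o[:,:,::-1]);cv2.imwrite("pics/s3.png",s[:,:,::-1]);cv2.imwrite("pics/t3.png",t[:,:,::-1])
E
```

```text
time: 9.08
eef_pos: [0.5914, -0.1279, 0.0321]
tcp_rot: [0.877, -0.481, -0.0, -0.0]
contact_force: [0.1, -0.5, 0.1]
opening: 0.999
time: 9.5
eef_pos: [0.5961, -0.1296, 0.1665]
tcp_rot: [0.877, -0.481, 0.008, -0.001]
contact_force: [0.8, -0.7, 1.1]
opening: 1.0
time: 9.92
eef_pos: [0.5118, -0.0057, 0.156]
tcp_rot: [0.878, -0.479, -0.002, -0.0]
contact_force: [-0.4, 0.4, -0.6]
opening: 0.996
```

View pics/g3.png

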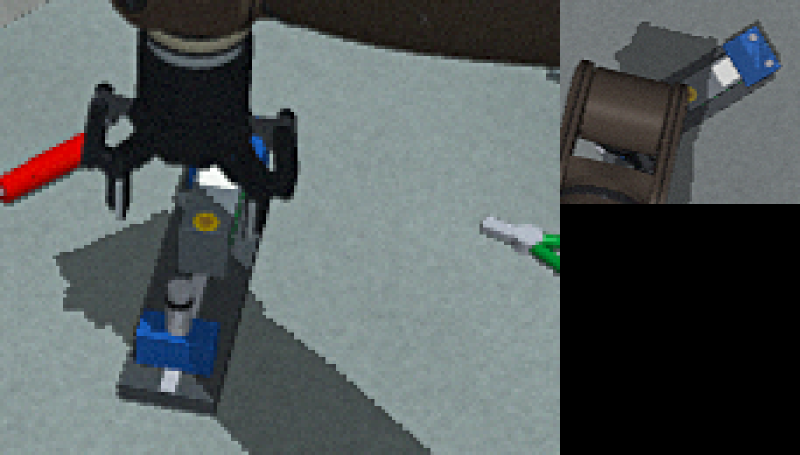

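The module is turned, with its pad at side-view crop pixel (205,220) on the slide-jaw side. Now the jaw post.

```bash
python3 -m jog '{"travel":[[0,0,0],[0,0,-25],[0,0,-25],[0,0,0],[0,0,0]],"dr":[[0,0,0],[0,0,0],[0,0,0],[0,0,0],[0,0,0]],"jaw":[0,0,0,0,0]}'
python3 -m jog '{"travel":[[0,0,-20],[0,0,-18],[0,0,0],[0,0,0]],"dr":[[0,0,0],[0,0,0],[0,0,0],[0,0,0]],"jaw":[0,0,0,0]}'
python3 -m jog '{"travel":[[0,0,0],[0,0,0],[0,0,0],[0,0,0],[0,0,0]],"dr":[[0,0,0],[0,0,0],[0,0,0],[0,0,0],[0,0,0]],"jaw":[230,230,230,230,230]}' 50
python3 -m jog '{"travel":[[0,0,0],[0,0,0],[0,0,0],[0,0,0]],"dr":[[0,0,0],[0,0,0],[0,0,0],[0,0,0]],"jaw":[230,230,230,230]}'
```

```text
time: 10.43
eef_pos: [0.5149, -0.0107, 0.1061]
tcp_rot: [0.876, -0.482, -0.002, 0.001]
contact_force: [0.1, 0.8, -0.4]
opening: 1.0
time: 10.77
eef_pos: [0.5159, -0.0104, 0.0701]
tcp_rot: [0.877, -0.481, 0.0, 0.0]
contact_force: [-0.3, -0.3, 1.1]
opening: 0.998
time: 11.18
eef_pos: [0.5158, -0.0099, 0.0701]
tcp_rot: [0.877, -0.481, 0.001, -0.0]
contact_force: [-0.2, 0.4, -0.1]
opening: 0.301
time: 11.52
eef_pos: [0.517, -0.0093, 0.0704]
tcp_rot: [0.877, -0.481, 0.002, -0.001]
contact_force: [3.2, 3.3, 0.4]
opening: 0.213
```

```bash
python3 -m jog '{"travel":[[7.7,-12.1,0],[7.7,-12.1,0],[7.7,-12.1,0],[7.7,-12.1,0],[7.7,-12.1,0]],"dr":[[0,0,0],[0,0,0],[0,0,0],[0,0,0],[0,0,0]],"jaw":[230,230,230,230,230]}'
python3 -m jog '{"travel":[[0,0,0],[1,-1.7,0],[1,-1.7,0],[0,0,0]],"dr":[[0,0,0],[0,0,0],[0,0,0],[0,0,0]],"jaw":[230,230,230,230]}'
python3 -m jog '{"travel":[[1,-1.7,0],[0,0,0],[0,0,0]],"dr":[[0,0,0],[0,0,0],[0,0,0]],"jaw":[230,230,230]}'
```

```text
time: 11.93
eef_pos: [0.5549, -0.0696, 0.0704]
tcp_rot: [0.877, -0.481, 0.0, -0.001]
contact_force: [0.8, 4.5, 3.2]
opening: 0.214
time: 12.27
eef_pos: [0.5569, -0.0729, 0.0704]
tcp_rot: [0.877, -0.481, 0.001, -0.001]
contact_force: [4.2, 2.4, 2.1]
opening: 0.217
time: 12.52
eef_pos: [0.5577, -0.0742, 0.0704]
tcp_rot: [0.877, -0.481, 0.001, -0.001]
contact_force: [4.1, 3.4, 2.6]
opening: 0.217
```

```bash
python3 -m jog '{"travel":[[1,-1.7,0],[0,0,0],[0,0,0]],"dr":[[0,0,0],[0,0,0],[0,0,0]],"jaw":[230,230,230]}'
python3 -m jog '{"travel":[[1,-1.7,0],[0,0,0],[0,0,0]],"dr":[[0,0,0],[0,0,0],[0,0,0]],"jaw":[230,230,230]}'
python3 -m jog '{"travel":[[0.5,-0.8,0],[0,0,0],[0,0,0]],"dr":[[0,0,0],[0,0,0],[0,0,0]],"jaw":[230,230,230]}'
```

```text
time: 12.77
eef_pos: [0.5587, -0.0758, 0.0704]
tcp_rot: [0.877, -0.481, 0.001, -0.001]
contact_force: [3.0, 3.6, 2.3]
opening: 0.218
time: 13.02
eef_pos: [0.5596, -0.0772, 0.0704]
tcp_rot: [0.877, -0.481, 0.001, -0.001]
contact_force: [3.1, 5.2, 3.0]
opening: 0.214
time: 13.27
eef_pos: [0.5599, -0.0777, 0.0704]
tcp_rot: [0.877, -0.481, 0.0, -0.002]
contact_force: [2.1, 6.3, 3.7]
opening: 0.216
```

```bash
python3 -m jog '{"travel":[[1,-1.7,0],[0,0,0],[0,0,0]],"dr":[[0,0,0],[0,0,0],[0,0,0]],"jaw":[230,230,230]}'
python3 -m jog '{"travel":[[1,-1.7,0],[0,0,0],[0,0,0]],"dr":[[0,0,0],[0,0,0],[0,0,0]],"jaw":[230,230,230]}'
```

```text
time: 13.52
eef_pos: [0.56, -0.0779, 0.0704]
tcp_rot: [0.877, -0.481, -0.002, -0.002]
contact_force: [0.5, 10.2, 6.5]
opening: 0.216
time: 13.77
eef_pos: [0.56, -0.0779, 0.0704]
tcp_rot: [0.876, -0.481, -0.004, -0.003]
contact_force: [-3.4, 14.6, 10.0]
opening: 0.22
```

The push is blocked at about 15 N with the post at y ≈ 13 to 14 mm, so the jaw reads about 0.020. I'll relieve the push, release, and go above the probe.

```bash
python3 -m jog '{"travel":[[-1.3,2.2,0],[0,0,0],[0,0,0],[0,0,0],[0,0,0]],"dr":[[0,0,0],[0,0,0],[0,0,0],[0,0,0],[0,0,0]],"jaw":[230,0,0,0,0]}'
python3 -m jog '{"travel":[[0,0,20],[0,0,35],[0,0,35],[0,0,40],[0,0,0]],"dr":[[0,0,0],[0,0,0],[0,0,0],[0,0,0],[0,0,0]],"jaw":[0,0,0,0,0]}'
python3 -m jog '{"travel":[[-7,33.2,0],[-7,33.2,0],[-7,33.2,0],[-7,33.2,0],[-7,33.2,0]],"dr":[[0,0,6.9],[0,0,6.9],[0,0,6.9],[0,0,6.9],[0,0,0]],"jaw":[0,0,0,0,0]}'
python3 -m jog '{"travel":[[-7,33.2,0],[-7,33.2,0],[-7,33.2,0],[-7,33.2,0],[-7,33.2,0]],"dr":[[0,0,0],[0,0,0],[0,0,0],[0,0,0],[0,0,0]],"jaw":[0,0,0,0,0]}'
python3 -m jog '{"travel":[[0,0,0],[0,0,0],[0,0,0]],"dr":[[0,0,0],[0,0,0],[0,0,0]],"jaw":[0,0,0]}'
python3 - <<'E'
from h import *
print(get_state()['qpos'])
s=read_camera("side");t=read_camera("top")
a=cv2.resize(s[120:320,160:340],(540,600),interpolation=3);b=cv2.resize(t[165:250,240:340],(260,221),interpolation=3)
o=np.zeros((600,800,3),np.uint8);o[:,:540]=a;o[:221,540:]=b
cv2.imwrite("pics/g4.png",o[:,:,::-1])
for n,im,box in(("top",t,(250,170,340,245)),("side",s,(265,130,330,235))):
  for c in blobs(im,(18,90,90),(35,255,255),box,2):print(n,"pad",cen(c),cv2.contourArea(c),ray(n,cen(c),.07))
  for c in blobs(im,(100,120,50),(125,255,255),box,40):print(n,"blue",cen(c),[ray(n,q,.0545)[:2].round(4) for q in cv2.boxPoints(cv2.minAreaRect(c))])
  for c in blobs(im,(0,0,150),(180,40,255),box,8):print(n,"white",cen(c),ray(n,cen(c),.07))
E
```

```text
time: 14.18
eef_pos: [0.5594, -0.081, 0.0689]
tcp_rot: [0.877, -0.481, -0.001, 0.0]
contact_force: [0.4, 0.2, 0.5]
opening: 0.771
time: 14.6
eef_pos: [0.5645, -0.0828, 0.2091]
tcp_rot: [0.877, -0.481, 0.008, -0.001]
contact_force: [2.5, -0.5, 1.0]
opening: 1.003
time: 15.02
eef_pos: [0.5244, 0.086, 0.1991]
tcp_rot: [0.967, -0.257, -0.0, 0.0]
contact_force: [0.6, -0.2, -0.4]
opening: 1.002
time: 15.43
eef_pos: [0.4895, 0.2522, 0.1991]
tcp_rot: [0.966, -0.258, -0.0, 0.0]
contact_force: [-0.6, -0.2, -0.7]
opening: 1.001
time: 15.68
eef_pos: [0.49, 0.2507, 0.199]
tcp_rot: [0.966, -0.258, -0.0, 0.0]
contact_force: [0.9, 0.4, -0.4]
opening: 1.001
[ 2.88840083e-01  4.21807648e-02  1.91456798e+00 -7.36700726e-04
  1.18559065e+00  2.38170758e+00]
top pad [293.5 203.5] 23.0 [ 0.57354667 -0.09819933  0.07      ]
top blue [319.45222584 188.05700326] [array([ 0.6408, -0.1418]), array([ 0.6703, -0.1869]), array([ 0.6136, -0.222 ]), array([ 0.5845, -0.1771])]
top blue [286.25418569 208.7260274 ] [array([ 0.5776, -0.0486]), array([ 0.5936, -0.0738]), array([ 0.5419, -0.1059]), array([ 0.526 , -0.0808])]
top white [268.86129754 219.18791946] [ 0.52183271 -0.02135003  0.07      ]
top white [308.79012346 194.71358025] [ 0.60285109 -0.14629511  0.07      ]
top white [287.68965517 206.50574713] [ 0.56351134 -0.07997365  0.07      ]
side pad [301.46666667 172.73333333] 2.5 [ 0.56879797 -0.10330259  0.07      ]
side blue [296.09657321 187.38691589] [array([ 0.5596, -0.0238]), array([ 0.5964, -0.0712]), array([ 0.5429, -0.1052]), array([ 0.5079, -0.0572])]
side white [297.71387919 200.65606002] [ 0.50205123 -0.01763929  0.07      ]
side white [291.01075269 208.09677419] [0.49571171 0.01421646 0.07      ]
side white [296.84210526 170.86842105] [ 0.58296021 -0.09958815  0.07      ]
```

View pics/g4.png

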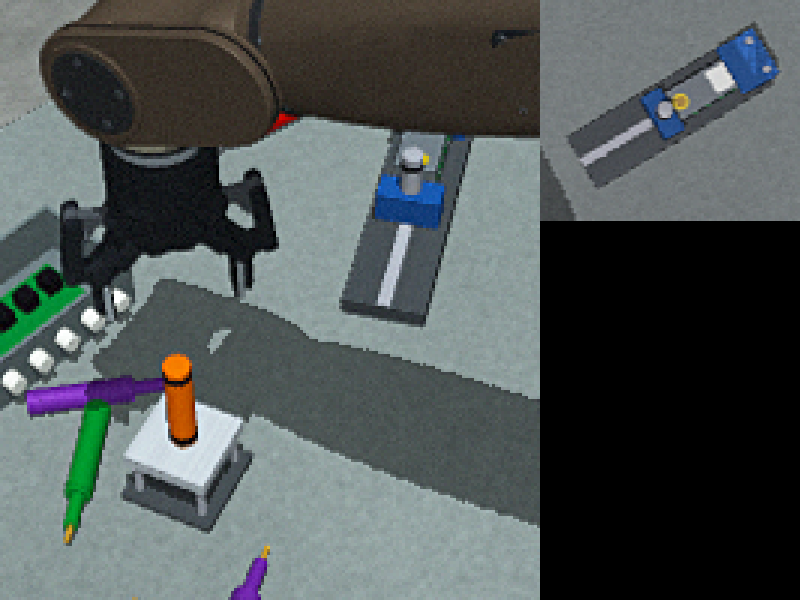

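The pad reads (0.573, -0.098) in the world, or fixture (1, -11) mm, and the jaw is closed at y ≈ -1 mm, so the module is clamped home. The purple and green look-alikes have toppled. The gripper has stayed about 0.2 m up on this side, and none of them lies between the fingers. Now I'll grasp the orange probe.

```bash
python3 -m jog '{"travel":[[0.5,3.5,-20],[0,0,-30],[0,0,-25],[0,0,0],[0,0,0]],"dr":[[0,0,0],[0,0,0],[0,0,0],[0,0,0],[0,0,0]],"jaw":[0,0,0,0,0]}'
python3 -m jog '{"travel":[[0,0,-20],[0,0,-18],[0,0,0],[0,0,0]],"dr":[[0,0,0],[0,0,0],[0,0,0],[0,0,0]],"jaw":[0,0,0,0]}'
python3 -m jog '{"travel":[[0,0,0],[0,0,0],[0,0,0],[0,0,0],[0,0,0]],"dr":[[0,0,0],[0,0,0],[0,0,0],[0,0,0],[0,0,0]],"jaw":[130,160,180,200,230]}' 40
python3 -m jog '{"travel":[[0,0,0],[0,0,0],[0,0,0],[0,0,0]],"dr":[[0,0,0],[0,0,0],[0,0,0],[0,0,0]],"jaw":[230,230,230,230]}'
```

```text
time: 16.2
eef_pos: [0.4899, 0.2532, 0.1231]
tcp_rot: [0.966, -0.259, -0.002, 0.001]
contact_force: [-0.7, -0.6, -0.1]
opening: 0.998
time: 16.53
eef_pos: [0.4913, 0.2544, 0.0876]
tcp_rot: [0.966, -0.258, 0.0, -0.0]
contact_force: [-0.5, -0.8, 1.1]
opening: 0.999
time: 16.95
eef_pos: [0.4909, 0.2548, 0.0871]
tcp_rot: [0.966, -0.258, 0.0, -0.0]
contact_force: [0.1, -0.2, -0.2]
opening: 0.298
time: 17.28
eef_pos: [0.4909, 0.2547, 0.0871]
tcp_rot: [0.966, -0.258, 0.0, -0.0]
contact_force: [-1.3, -1.2, 6.3]
opening: 0.244
```

```bash
python3 -m jog '{"travel":[[0,0,15],[0,0,30],[0,0,35],[0,0,35],[0,0,15]],"dr":[[0,0,0],[0,0,0],[0,0,0],[0,0,0],[0,0,0]],"jaw":[230,230,230,230,230]}'
python3 -m jog '{"travel":[[0,0,0],[7,-30,0],[8,-34,0],[8,-34,0],[8,-34,0]],"dr":[[0,0,0],[0,0,0],[0,0,0],[0,0,0],[0,0,0]],"jaw":[230,230,230,230,230]}'
python3 -m jog '{"travel":[[8,-34,0],[8,-34,0],[8,-34,0],[8,-34,0],[8,-34,0]],"dr":[[0,0,0],[0,0,0],[0,0,0],[0,0,0],[0,0,0]],"jaw":[230,230,230,230,230]}'
python3 -m jog '{"travel":[[6,-27,0],[5,-23.7,0],[0,0,0],[0,0,0],[0,0,-25]],"dr":[[0,0,0],[0,0,0],[0,0,0],[0,0,0],[0,0,0]],"jaw":[230,230,230,230,230]}'
python3 -m jog '{"travel":[[0,0,-25],[0,0,0],[0,0,0]],"dr":[[0,0,0],[0,0,0],[0,0,0]],"jaw":[230,230,230]}'
python3 - <<'E'
from h import *
s=read_camera("side");t=read_camera("top")
cv2.imwrite("pics/s5.png",s[:,:,::-1]);cv2.imwrite("pics/t5.png",t[:,:,::-1])
a=cv2.resize(s[110:210,250:350],(600,600),interpolation=3);b=cv2.resize(t[175:235,260:340],(200,150),interpolation=3)
o=np.zeros((600,800,3),np.uint8);o[:,:600]=a;o[:150,600:]=b
cv2.imwrite("pics/g5.png",o[:,:,::-1])
e=get_state()['eef_pos'];print(e,proj("side",[.573,-.098,.07]),proj("side",[e[0],e[1],e[2]-.074]),proj("top",[.573,-.098,.07]))
E
```

```text
time: 17.7
eef_pos: [0.4924, 0.2554, 0.221]
tcp_rot: [0.966, -0.258, 0.003, -0.002]
contact_force: [0.4, 0.6, 0.1]
opening: 0.247
time: 18.12
eef_pos: [0.5203, 0.1215, 0.2134]
tcp_rot: [0.966, -0.258, -0.002, 0.001]
contact_force: [0.2, 0.3, -0.9]
opening: 0.249
time: 18.53
eef_pos: [0.5604, -0.0487, 0.2132]
tcp_rot: [0.966, -0.258, -0.002, -0.0]
contact_force: [-0.1, 0.2, -0.9]
opening: 0.244
time: 18.95
eef_pos: [0.5749, -0.0985, 0.1947]
tcp_rot: [0.966, -0.258, 0.004, -0.0]
contact_force: [1.2, 0.1, -0.5]
opening: 0.245
time: 19.2
eef_pos: [0.5706, -0.0963, 0.1636]
tcp_rot: [0.966, -0.257, -0.003, -0.0]
contact_force: [0.1, 0.7, -0.6]
opening: 0.245
[ 0.57294172 -0.09738428  0.16717978] [299.05301708 172.89153895] [299.32205664 166.82363163] [293.43452319 203.66997437]
```

View pics/g5.png

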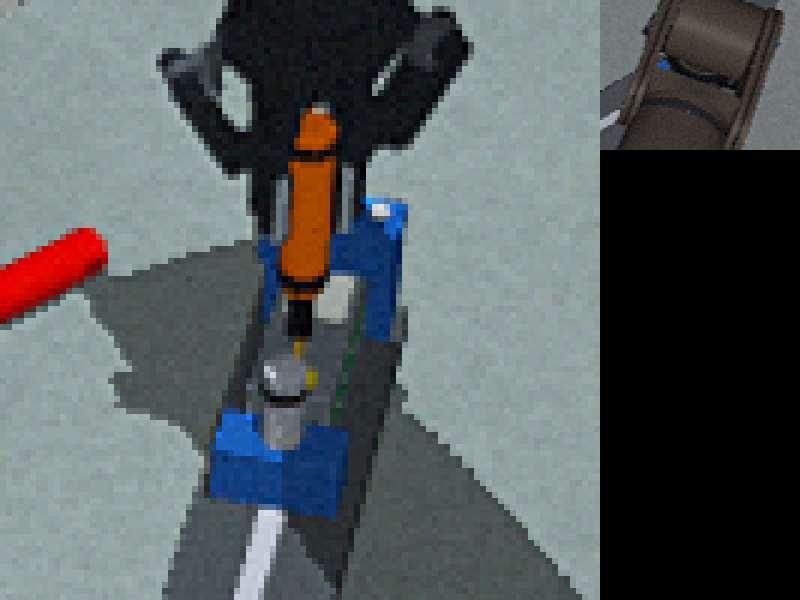

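The side view shows the probe held upright just above the pad, with the pin tip at about (299.7,168) in the full image. The pad is partly hidden behind the post. I'll measure its axis against the expected vertical with the arm settled.

```bash
python3 -m jog '{"travel":[[0,0,0],[0,0,0],[0,0,0]],"dr":[[0,0,0],[0,0,0],[0,0,0]],"jaw":[230,230,230]}'
python3 - <<'E'
from h import *
s=read_camera("side");e=get_state()['eef_pos'];cv2.imwrite("pics/s6.png",s[:,:,::-1])
h=cv2.cvtColor(s,cv2.COLOR_RGB2HSV);m=cv2.inRange(h,(3,140,60),(18,255,255));m[:, :285]=0;m[:,320:]=0;m[:120]=0;m[165:]=0
ys,xs=np.nonzero(m);f=[]
for y in np.unique(ys):
  x=xs[ys==y]
  if len(x)>=5:f.append((y,(x.min()+x.max())/2))
f=np.array(f);p=np.polyfit(f[:,0],f[:,1],1);print("axis col(row)",p,f[0],f[-1])
tip=proj("side",[e[0],e[1],e[2]-.074]);top=proj("side",[e[0],e[1],e[2]+.058])
q=(top[0]-tip[0])/(top[1]-tip[1]);print(e,"expected tip",tip,"top",top,"slope",q,"meas col at tip",np.polyval(p,tip[1]))
for d in([.001,0,0],[0,.001,0],[0,0,.001]):print(proj("side",np.array([e[0],e[1],e[2]-.074])+d)-tip)
print("mask rows",ys.min(),ys.max()); print("expected orange rows", proj("side",[e[0],e[1],e[2]-.074+.042]))
c=[ [tuple(s[y,x]) for x in range(296,304)] for y in range(163,172)]
for y,r in zip(range(163,172),c):print(y,[tuple(map(int,v)) for v in r])
E
```

```text
time: 19.55
eef_pos: [0.5733, -0.0982, 0.1679]
tcp_rot: [0.966, -0.258, 0.001, 0.0]
contact_force: [0.2, 0.3, -0.2]
opening: 0.25
axis col(row) [-1.01885865e-01  3.15397002e+02] [127. 302.] [153. 300.]
[ 0.57310469 -0.09817619  0.16758179] expected tip [299.48408842 166.5518122 ] top [302.00701108 128.30087647] slope -0.06595714891167302 meas col at tip 298.4277262946135
[-0.26561969 -0.17651985]
[-0.25031135  0.16983651]
[ 0.01781977 -0.27017192]
mask rows 126 157
expected orange rows [300.24871157 154.95908626]
163 [(70, 74, 77), (44, 50, 54), (13, 17, 17), (13, 8, 11), (9, 14, 15), (13, 12, 22), (69, 83, 86), (73, 86, 88)]
164 [(67, 75, 80), (61, 75, 84), (32, 36, 38), (57, 38, 11), (41, 40, 29), (50, 57, 65), (62, 70, 75), (60, 72, 75)]
165 [(60, 71, 75), (56, 68, 74), (71, 64, 48), (141, 107, 27), (79, 75, 56), (61, 71, 78), (63, 77, 80), (59, 70, 74)]
166 [(67, 72, 81), (62, 73, 81), (75, 71, 53), (122, 91, 22), (71, 75, 63), (59, 64, 74), (68, 75, 83), (65, 72, 78)]
167 [(64, 73, 76), (59, 68, 74), (64, 66, 59), (86, 83, 55), (64, 72, 80), (66, 73, 80), (60, 69, 74), (59, 67, 71)]
168 [(61, 70, 77), (67, 73, 79), (70, 77, 83), (63, 73, 82), (66, 73, 83), (56, 66, 65), (62, 71, 79), (61, 72, 77)]
169 [(78, 88, 90), (97, 102, 109), (96, 100, 107), (75, 79, 86), (65, 73, 77), (61, 68, 77), (63, 77, 83), (65, 70, 76)]
170 [(101, 109, 113), (101, 107, 114), (100, 104, 115), (114, 119, 126), (91, 96, 105), (66, 73, 77), (65, 74, 81), (62, 69, 74)]
171 [(105, 106, 114), (99, 109, 113), (101, 103, 117), (104, 110, 117), (107, 114, 130), (97, 95, 52), (74, 80, 69), (58, 67, 73)]
```

Tip error is about 0.5 px and tilt about 2°, so it is lined up with the pad. I'll descend gently.

```bash
python3 -m jog '{"travel":[[0,0,-7],[0,0,-6],[0,0,-4],[0,0,0],[0,0,0]],"dr":[[0,0,0],[0,0,0],[0,0,0],[0,0,0],[0,0,0]],"jaw":[230,230,230,230,230]}'
python3 -m jog '{"travel":[[0,0,-2],[0,0,-2],[0,0,0],[0,0,0]],"dr":[[0,0,0],[0,0,0],[0,0,0],[0,0,0]],"jaw":[230,230,230,230]}'
python3 -m jog '{"travel":[[0,0,-2],[0,0,0],[0,0,0]],"dr":[[0,0,0],[0,0,0],[0,0,0]],"jaw":[230,230,230]}'
python3 -m jog '{"travel":[[0,0,-2],[0,0,0],[0,0,0]],"dr":[[0,0,0],[0,0,0],[0,0,0]],"jaw":[230,230,230]}'
```

```text
time: 20.02
eef_pos: [0.5721, -0.098, 0.1485]
tcp_rot: [0.966, -0.258, -0.001, -0.0]
contact_force: [-0.1, 0.6, -1.8]
opening: 0.247
time: 20.35
eef_pos: [0.5725, -0.098, 0.1453]
tcp_rot: [0.966, -0.258, -0.0, -0.0]
contact_force: [0.0, 0.0, -0.7]
opening: 0.244
time: 20.6
eef_pos: [0.5729, -0.0982, 0.1438]
tcp_rot: [0.966, -0.258, 0.0, 0.0]
contact_force: [-0.2, -0.0, -0.7]
opening: 0.245
time: 20.85
eef_pos: [0.5729, -0.0982, 0.1417]
tcp_rot: [0.966, -0.258, 0.0, 0.0]
contact_force: [0.9, 0.1, 0.9]
opening: 0.242
```

```bash
python3 -m jog '{"travel":[[0,0,-1.5],[0,0,0],[0,0,0]],"dr":[[0,0,0],[0,0,0],[0,0,0]],"jaw":[230,230,230]}'
python3 -m jog '{"travel":[[0,0,-1.5],[0,0,0],[0,0,0]],"dr":[[0,0,0],[0,0,0],[0,0,0]],"jaw":[230,230,230]}'
python3 -m jog '{"travel":[[0,0,-0.7],[0,0,0],[0,0,0],[0,0,0],[0,0,0]],"dr":[[0,0,0],[0,0,0],[0,0,0],[0,0,0],[0,0,0]],"jaw":[230,230,230,230,230]}'
python3 - <<'E'
from h import *
f=[]
for i in range(6):
  s=read_camera("side");f.append(get_state()['contact_force'])
print(np.mean(f,0),np.std(f,0),get_state()['eef_pos'])
a=cv2.resize(s[110:210,250:350],(600,600),interpolation=3);cv2.imwrite("pics/g7.png",a[:,:,::-1])
E
```

```text
time: 21.1
eef_pos: [0.5729, -0.0982, 0.1401]
tcp_rot: [0.966, -0.258, 0.0, 0.0]
contact_force: [0.9, 0.2, 1.9]
opening: 0.245
time: 21.35
eef_pos: [0.5728, -0.0981, 0.1386]
tcp_rot: [0.966, -0.258, 0.0, -0.0]
contact_force: [0.3, -0.3, 1.5]
opening: 0.243
time: 21.77
eef_pos: [0.5728, -0.0981, 0.1379]
tcp_rot: [0.966, -0.258, 0.0, -0.0]
contact_force: [1.0, -0.2, 1.9]
opening: 0.246
[ 1.14351522 -0.31028575  2.13242633] [0.52316606 0.48719208 0.46367293] [ 0.57271065 -0.09808645  0.13780169]
```

View pics/g7.png

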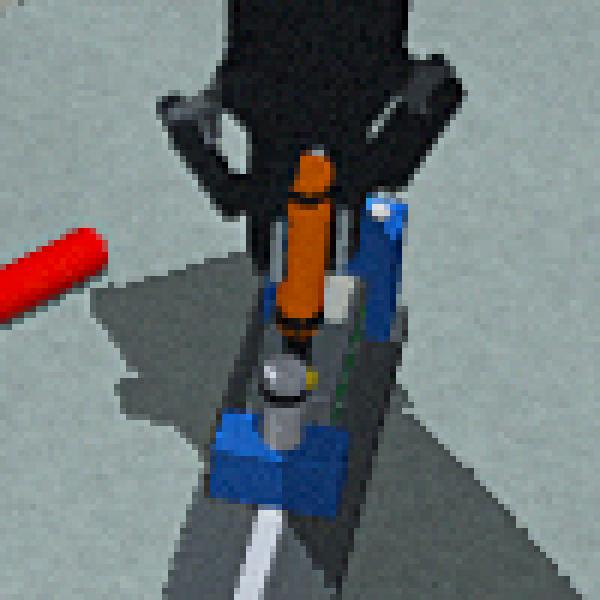

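Run:
```python
from h import *
e=np.array([.5731,-.0982,.1677]);a=np.array([.727,-.686,0])*.011
tip=e-[0,0,.0741]
s=cv2.imread("pics/s6.png")[:,:,::-1]
for th in(-7,0,7):
  k=np.tan(np.radians(th));ax=np.array([.727*k,-.686*k,1]);g=e+[0,0,.013]
  T=g+ax*(.145-.1001);B=g-ax*(.1001-.055);P=g-ax*.087
  print(th,"top",proj("side",T+a).round(1),"bottom",proj("side",B-a).round(1),"tip",proj("side",P).round(1))
for y in list(range(122,130))+list(range(150,162)):print(y,s[y,302 if y<135 else 300].tolist())
```

```text
-7 top [301.9 127. ] bottom [300.4 156.3] tip [299.3 163.9]
0 top [301.7 125.7] bottom [300.5 157.7] tip [299.5 166.5]
7 top [301.6 124.3] bottom [300.6 159. ] tip [299.7 169.1]
122 [27, 23, 28]
123 [13, 19, 23]
124 [1, 7, 17]
125 [58, 61, 56]
126 [171, 151, 133]
127 [172, 69, 0]
128 [165, 68, 0]
129 [160, 65, 0]
150 [165, 73, 0]
151 [165, 69, 0]
152 [164, 64, 0]
153 [172, 76, 0]
154 [120, 52, 0]
155 [0, 9, 16]
156 [47, 18, 0]
157 [139, 57, 0]
158 [0, 3, 12]
159 [0, 7, 7]
160 [11, 7, 10]
161 [10, 4, 8]
```

Handle top, bottom and tip rows of 125.5, 157.7 and about 167 match an upright probe to within about 2°. The force is steady, so I'm handing in.

Run:
```python
from plant import *
print(get_state()['contact_force'],get_state()['time']);print(sign_off())
```

```text
[ 1.13208133 -1.17702914  1.40712231] 22.0667
the job is handed in; nothing more can be done
None
```

The job is handed in at about 22 s. The module is turned end for end and clamped, and the gripper is holding the probe on the brass pad.

**Module and clamp:** I slid the module out from under the lip, turned it 180° just above the bed, set it flat and slid it back. I then pulled the slide jaw in by its post until the push was blocked at about 15 N. The camera put the pad at fixture (1, -11) mm and the jaw's clamping face at y ≈ -1 mm, which is a jaw reading of about 0.020.

**Probe:** I took the orange probe from its stand and lowered it onto the pad in small steps.
- **Tip position:** it matched the pad's image column in the side view, with the pad column taken from its measured position. The post hid the tip once it was down, and the arm blocked the top view. Along the side camera's line of sight, I can only say it is good to about 3 mm.
- **Tilt:** about 2°, measured just before the final descent.
- **Force and pin:** about 2.8 N averaged over six readings, after allowing for the probe's weight. That puts the pin about 5 to 6 mm in. The last single reading before hand-in was lower, about 2.1 N on the same basis, within a noise of about 0.5 N per reading.

**Other things in the scene:** the green and purple look-alikes were standing in the first picture. At least two of them were lying down when I reached the probe, though the gripper had stayed about 0.2 m up on that side. I did not touch the enclosure, screwdriver or cutters, but I did not measure whether they had moved.

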